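# Set out the coated test cones in their dishes

### The job

Stand each of the four dark coated cones upright in the middle of the glass dish of its own size: the smallest cone in the smallest dish, the next in the next, and so on up to the largest cone in the largest dish. Set them down gently rather than dropping them, leave the white uncoated cones standing where they are, and do not push the dishes out of their places.

Things in the scene. Friction and masses are not known exactly. Their poses are not given: they have to be found in the camera images.
- dark_1: The smallest dark grey (graphite-coated) cone: foot diameter 22 mm, height over all 42 mm, 18 g or so; loose, round; a foot 24 mm tall with straight sides (grip it there), tapering above to a point. Origin at the centre of the underside, z up to the tip. Starts upright on the bench (underside at z = 0), 88 mm or more between centres.
- dark_2: The second smallest dark grey (graphite-coated) cone: foot diameter 30 mm, height over all 52 mm, 30 g or so; loose, round; a foot 24 mm tall with straight sides (grip it there), tapering above to a point. Origin at the centre of the underside, z up to the tip. Starts upright on the bench (underside at z = 0), 88 mm or more between centres.
- dark_3: The second largest dark grey (graphite-coated) cone: foot diameter 38 mm, height over all 62 mm, 50 g or so; loose, round; a foot 24 mm tall with straight sides (grip it there), tapering above to a point. Origin at the centre of the underside, z up to the tip. Starts upright on the bench (underside at z = 0), 88 mm or more between centres.
- dark_4: The largest dark grey (graphite-coated) cone: foot diameter 46 mm, height over all 72 mm, 80 g or so; loose, round; a foot 24 mm tall with straight sides (grip it there), tapering above to a point. Origin at the centre of the underside, z up to the tip. Starts upright on the bench (underside at z = 0), 88 mm or more between centres.
- white_a: A white (uncoated) cone, foot diameter 30 mm, height 52 mm; otherwise like the dark ones and standing among them; it is to stay where it is.
- white_b: A white (uncoated) cone, foot diameter 38 mm, height 62 mm; otherwise like the dark ones and standing among them; it is to stay where it is.
- dish_1: The smallest round low glass dish, 60 mm outside diameter, wall 2.5 mm thick, rim 12 mm above the bench, floor 3 mm thick and lined with a white disc of filter paper; 50 g, loose on the bench. Origin at the centre of its underside, z up. To clear the rim, grip a cone by the upper half of its foot, fingertips 12 mm or more above its underside.
- dish_2: The second smallest round low glass dish, 80 mm outside diameter, wall 2.5 mm thick, rim 12 mm above the bench, floor 3 mm thick and lined with a white disc of filter paper; 90 g, loose on the bench. Origin at the centre of its underside, z up. To clear the rim, grip a cone by the upper half of its foot, fingertips 12 mm or more above its underside.
- dish_3: The second largest round low glass dish, 100 mm outside diameter, wall 2.5 mm thick, rim 12 mm above the bench, floor 3 mm thick and lined with a white disc of filter paper; 140 g, loose on the bench. Origin at the centre of its underside, z up. To clear the rim, grip a cone by the upper half of its foot, fingertips 12 mm or more above its underside.
- dish_4: The largest round low glass dish, 120 mm outside diameter, wall 2.5 mm thick, rim 12 mm above the bench, floor 3 mm thick and lined with a white disc of filter paper; 200 g, loose on the bench. Origin at the centre of its underside, z up. To clear the rim, grip a cone by the upper half of its foot, fingertips 12 mm or more above its underside.
Things that resemble listed ones, but are neither listed nor needed, are in the scene too. What is shaped like the dark_3 but orange is not meant. Leave any brown look-alike of the dark_4 alone.

How it is judged:
By the outcome, as a careful person would: the job done as asked, in the order asked, and still so for the second after the job is handed in, with the robot touching nothing.
It also fails if it takes over 118 s, if anything falls off the work surface, if the arm or the gripper's body presses on something with over 40 N, if the wrist force passes 120 N, or if a joint passes its speed limit or range.

### The arm

A 7-joint arm with a two-finger parallel gripper is mounted at the origin on the work surface. World frame = base frame: x ahead of the robot, y to its left, z up, the work surface at z = 0. Lengths are in m, angles in rad, forces in N, time in s.
With the tool pointing down it reaches from about 0.4 to 0.9 m from the base axis. Payload 5.5 kg.
Tool frame: the origin (TCP) lies where the fingers leave the gripper's body, on its centre line; the fingertips stand 73 mm ahead of it and the grasp point (between the pads) lies 54 mm ahead of it (nose_length is the z of the fingertips in the tool frame, in m); z points along the fingers, y is the line along which they close (so a half turn about z gives the same grasp; the last joint's range is limited). The gripper opens to 85 mm and grips with 20 to 120 N. Pads are 22 mm wide; open, the fingers measure 114 mm over their backs; the gripper's body (76 mm by 85 mm) begins 54 mm behind the grasp point. The pads swing forward as they close: fully open they stand 13 mm farther back than shut.
Start: joints at [-1.085, 0.501, -0.427, 1.55, 0.221, 1.138, -0.21], TCP at [0.144, 0.634, 0.304] pointing down, gripper open.
Joint ranges: [-2.88, 2.88], [-0.31, 2.03], [-1.54, 1.56], [0.2, 2.42], [-1.41, 4.55], [0.19, 2.02], [-2.57, 2.57]. Speed limits (rad/s): [2.57, 2.57, 3.14, 3.14, 3.14, 3.14, 3.14].

### API

Orientations are given as a unit quaternion [w, x, y, z].
In Python, from workcell import * gives the robot as it stands.
- The arm moves only by the tool apply_moves, never from a script. Its arguments are lists of equal length, an entry for each row: "dr": the turn, a rotation vector about the tool's x, y, z scaled (see below), a list of three; "offset": the shift along the tool's x, y, z scaled (see below), a list of three; "claw": the finger opening in mm, from 0 to 85.4. A call has 1 to 12 rows; each row is the pose to reach, as a shift and turn from the pose commanded when the call began, along the tool's axes at that moment; what a row does not reach only later rows make up. The controller multiplies each number of a shift by 800 mm and each number of a turn by 2 rad. A row lasts 1/8 s, in which the tool goes at most 62.5 mm and 10.7 degrees, less where a joint would pass 70% of its speed; a pose out of reach is approached as far as the arm can. A call with a number of a shift or a turn outside -1 to 1 is refused whole. A call with a gripper value outside its range is refused whole. The fingers move at their own pace and stop on an object; "grip_force" is the grip in N (left out, the last holds). Time passes only in rows, so rows that repeat a pose let the fingers close. It gives the time, the measured TCP pose, the force, the opening and the grip force at its end, in the units of the state.
- observe(): the state, without advancing time (a new reading comes with each control period).
- grab_frame(name): name is "scene" or "top" or "wrist"; returns the picture (480x640x3 uint8, blue, green, red); there is no depth.
- camera_params(name): a dict with "camera_matrix" (3x3 intrinsics, pixels), "distortion" ([k1, k2, p1, p2, k3] as OpenCV has them; the pictures are not rectified), "camera_from_world" (4x4, takes a point from world to camera coordinates); the wrist camera has in their place "tool_from_camera" (4x4, takes a point from camera to tool coordinates, whose origin is the TCP and whose axes are the flange's). Camera axes: x right, y down, z forward; pixel columns grow to the right and rows downward; lengths in m; the calibration is good to about 2 mm. A picture is of the moment at which its call begins: read the wrist's pose just before it. camera_params takes no time and is no camera call.
- job_done(): hands the job in; it is judged then, once.
The state is a dict: "time_s": time; "joints": joint angles; "dq": joint speeds; "joint_efforts": joint torques, N m; "ee_pos": TCP position; "ee_rot": TCP orientation; "wrist_force": force on the tool from outside, world axes, zero at the start; "moment": the same for the moment, N m; "width": finger opening in m; "gripper_force": force on a finger pad.
Only numpy, scipy, OpenCV 4.12 (cv2) and the standard library are available. Lean on these libraries where they do the work, as an engineer would, in place of code of your own. Each camera call takes 0.05 s, during which the arm holds its last target. There are 200 camera calls.

## Working session

There is one attempt and no reset: what is moved stays moved. The work goes in short steps, Python scripts to look and compute and a tool call to move; the robot and the scene stay as the last step left them, time stands still between calls to the robot, and variables do not carry over. Pictures are saved under pics/ and viewed, at most 14 in all, crops included, and the job is handed in when it is done.

Besides the shell and the picture viewer there is one more tool, called after "Call:" in YAML: its name, and indented under it one key for each argument. apply_moves: Moves the arm, as the interface text tells. Shifts and turns lie within -1 to 1; 1 stands for 800 mm of shift or 2 rad of turn. Its arguments: {"type":"object","properties":{"dr":{"type":"array","items":{"type":"array","items":{"type":"number"}}},"offset":{"type":"array","items":{"type":"array","items":{"type":"number"}}},"claw":{"type":"array","items":{"type":"number"}},"grip_force":{"type":"number"}},"required":["dr","offset","claw"]}

```bash
mkdir -p pics; ls; python3 - <<'E'
from workcell import *
import cv2
s=observe();print(s)
for n in("top","scene"):
    cv2.imwrite(f"pics/{n}0.png",grab_frame(n)); print(n,camera_params(n))
print(camera_params("wrist"))
E
```

```text
pics
{'time_s': 0.0, 'joints': array([-1.08479276,  0.50184403, -0.42679199,  1.5514589 ,  0.22080122,
        1.13828463, -0.21030416]), 'dq': array([ 6.52363287e-04,  5.04129304e-04,  4.02563915e-04,  4.73300000e-04,
        1.40210193e-03, -5.55939263e-05, -1.17034028e-03]), 'joint_efforts': array([-1.96262536e-04, -5.69514120e+01, -5.81616014e+00, -2.80940491e+01,
        1.06377248e-02,  1.18151630e-02, -4.12686845e-06]), 'ee_pos': array([0.14355165, 0.63338373, 0.30285796]), 'ee_rot': array([-1.40723340e-04,  1.11144785e-01,  9.93803752e-01, -9.58686133e-04]), 'wrist_force': array([ 0.10345906, -0.28907259,  0.58432649]), 'moment': array([-0.03398262, -0.01046989, -0.05887507]), 'gripper_force': 0.0, 'width': 0.08542231659495111}
top {'camera_matrix': array([[538.59178088,   0.        , 311.52667691],
       [  0.        , 538.59178088, 245.68267458],
       [  0.        ,   0.        ,   1.        ]]), 'distortion': array([-0.13338603,  0.        ,  0.        ,  0.        ,  0.        ]), 'camera_from_world': array([[-1.29004413e-02, -9.99916386e-01,  8.94240480e-04,
         
[... 725 characters left out ...]
  1.04211558],
       [ 0.        ,  0.        ,  0.        ,  1.        ]])}
{'camera_matrix': array([[368.82808102,   0.        , 315.31027571],
       [  0.        , 368.82808102, 241.30355673],
       [  0.        ,   0.        ,   1.        ]]), 'distortion': array([-0.05361844,  0.        ,  0.        ,  0.        ,  0.        ]), 'tool_from_camera': array([[-4.26611723e-04, -9.49495727e-01, -3.13779672e-01,
         8.11314453e-02],
       [ 9.99999802e-01, -2.59837280e-04, -5.73323474e-04,
        -1.15632183e-03],
       [ 4.62836532e-04, -3.13779854e-01,  9.49495650e-01,
        -7.03693258e-02],
       [ 0.00000000e+00,  0.00000000e+00,  0.00000000e+00,
         1.00000000e+00]])}
```

View pics/top0.png

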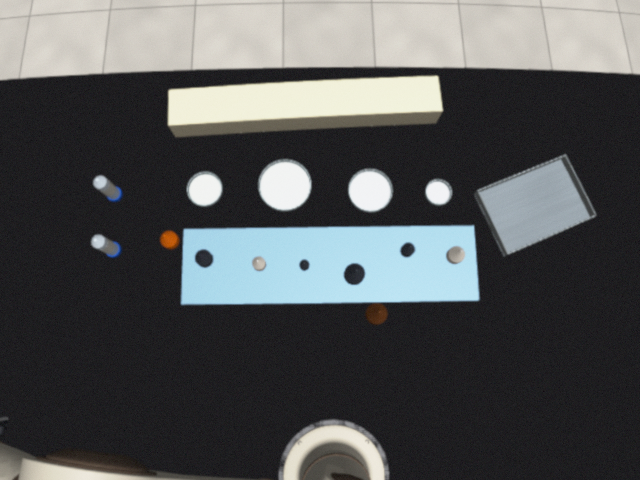

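View pics/scene0.png

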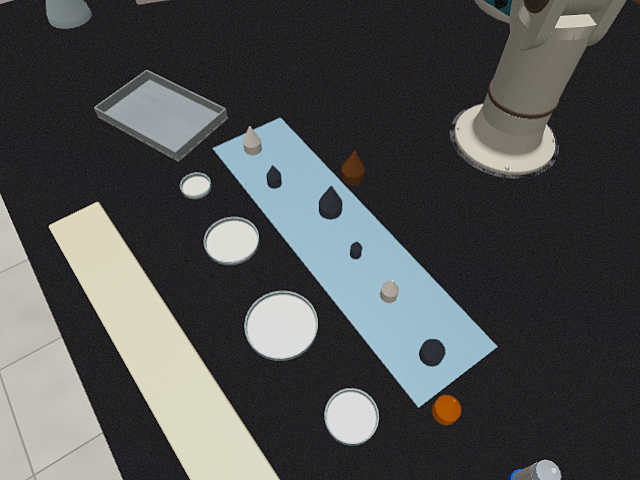

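Top view shows dishes at (205,189) #2, (285,185) #4, (370,190) #3 and (438,192) #1. Dark cones are at (304,265) #1, (407,250) #2, (204,258) #3 and (354,274) #4. The whites are at (259,263) and (456,255). The orange cone (170,240) and brown cone (376,314) are off the mat. The scene view agrees.

```bash
cat > h.py <<'E'
from workcell import *
import cv2, numpy as np
from scipy.optimize import least_squares
from scipy.spatial.transform import Rotation as R
def cam(n,s=None):
    p=camera_params(n)
    if n!="wrist": T=p["camera_from_world"]
    else:
        W=np.eye(4); W[:3,:3]=R.from_quat(s["ee_rot"],scalar_first=True).as_matrix(); W[:3,3]=s["ee_pos"]
        T=np.linalg.inv(W@p["tool_from_camera"])
    return p["camera_matrix"],p["distortion"],T
def proj(c,P): return cv2.projectPoints(np.float64(P).reshape(-1,1,3),cv2.Rodrigues(c[2][:3,:3])[0],c[2][:3,3],c[0],c[1])[0][:,0]
def ray(c,uv,z):
    x=cv2.undistortPoints(np.float64([[uv]]),c[0],c[1])[0,0]
    d=c[2][:3,:3].T@np.r_[x,1]; o=-c[2][:3,:3].T@c[2][:3,3]
    return (o+d*(z-o[2])/d[2])[:2]
A=np.linspace(0,2*np.pi,60,endpoint=False)
def circ(x,y,r,z): return np.c_[x+r*np.cos(A),y+r*np.sin(A),0*A+z]
def cone(x,y,d,h): return np.r_[circ(x,y,d/2,0),circ(x,y,d/2,.024),[[x,y,h]]]
def stats(poly):
    m=cv2.moments(cv2.convexHull(np.float32(poly))); return np.r_[m["m10"]/m["m00"],m["m01"]/m["m00"]],m["m00"]
def fit(c,uv,model):
    g=least_squares(lambda q:stats(proj(c,model(*q)))[0]-uv,ray(c,uv,.01),x_scale=.01,diff_step=1e-3).x
    return g,stats(proj(c,model(*g)))[1]
def blob(mask,uv,rad=45):
    n,l,st,ce=cv2.connectedComponentsWithStats(mask.astype(np.uint8))
    k=min((i for i in range(1,n) if st[i,4]>25),key=lambda i:np.hypot(*(ce[i]-uv)))
    return ce[k],st[k,4]
CONE={1:(.022,.042),2:(.030,.052),3:(.038,.062),4:(.046,.072)}
DR={1:.0275,2:.0375,3:.0475,4:.0575}
E
cat > m.py <<'E'
from h import *
dk={"top":{1:(304,265),2:(407,250),3:(204,258),4:(354,274)},"scene":{1:(356,250),2:(274,178),3:(432,352),4:(331,203)}}
ds={"top":{1:(438,192),2:(205,189),3:(370,190),4:(285,185)},"scene":{1:(196,184),2:(352,416),3:(231,240),4:(281,325)}}
for n in("top","scene"):
    im=cv2.imread(f"pics/{n}0.png"); c=cam(n); g=im.max(2)
    for k in dk[n]:
        uv,a=blob(g<120,dk[n][k]); q,am=fit(c,uv,lambda x,y:cone(x,y,*CONE[k])); print(n,"dark",k,uv.round(1),a,q.round(4),round(am))
    for k in ds[n]:
        uv,a=blob(im.min(2)>200,ds[n][k]); q,am=fit(c,uv,lambda x,y:circ(x,y,DR[k],.003)); print(n,"dish",k,uv.round(1),a,q.round(4),round(am))
s=observe()
cv2.imwrite("pics/w0.png",grab_frame("wrist"))
import workcell; print([x for x in dir(workcell) if not x.startswith("_")])
E
python3 m.py
```

```text
top dark 1 [303.9 264.6] 70 [0.449  0.0578] 95
top dark 2 [407.  249.5] 137 [ 0.48  -0.171] 177
top dark 3 [203.6 258.1] 227 [0.4662 0.2796] 274
top dark 4 [353.8 273.6] 321 [ 0.4276 -0.0511] 379
top dish 1 [437.5 192.3] 392 [ 0.6145 -0.2501] 425
top dish 2 [204.6 189.3] 755 [0.6283 0.2841] 795
top dish 3 [369.5 190.7] 1250 [ 0.6198 -0.0935] 1296
top dish 4 [284.5 185.5] 1840 [0.6347 0.1005] 1896
scene dark 1 [355.5 250.3] 166 [0.4499 0.0549] 188
scene dark 2 [273.6 177.8] 250 [ 0.4808 -0.1753] 276
scene dark 3 [431.6 352.1] 547 [0.4674 0.2773] 588
scene dark 4 [330.  204.3] 559 [ 0.4282 -0.0551] 595
scene dish 1 [195.4 185.6] 365 [ 0.6156 -0.2558] 452
scene dish 2 [350.9 417.3] 1948 [0.6303 0.2822] 2055
scene dish 3 [231.4 241.1] 1583 [ 0.6214 -0.0975] 1711
scene dish 4 [281.2 326.2] 3364 [0.6365 0.0983] 3499
['Unreachable', 'camera_params', 'grab_frame', 'job_done', 'nose_length', 'observe']
```

View pics/w0.png

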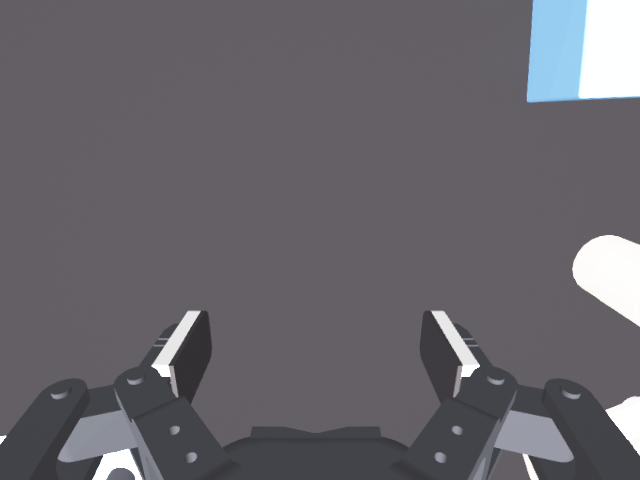

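```bash
cat > go.py <<'E'
from h import *
import sys
# usage: go.py x y z  (TCP target, tool y = world y)
s=observe(); Rn=R.from_quat(s["ee_rot"],scalar_first=True); t=np.array(list(map(float,sys.argv[1:4])))
Rd=R.from_quat([0,0,1,0],scalar_first=True)
print("off",(Rn.inv().apply(t-s["ee_pos"])/.8).round(4),"dr",((Rn.inv()*Rd).as_rotvec()/2).round(4),"t",s["time_s"])
E
python3 go.py .45 .056 .30; python3 -c "
from h import *
print(nose_length)
c=cam('top');print(ray(c,(178,137),0),ray(c,(435,123),0),ray(c,(168,90),0))
print(proj(cam('scene'),[[.45,.056,.0]]))"
```

```text
off [-0.533  -0.6194  0.0047] dr [-7.000e-04 -1.000e-04 -1.114e-01] t 0.15
0.0726
[0.75943598 0.35257969] [ 0.78726004 -0.25679094] [0.88313247 0.38373954]
[[355.33851797 254.47548338]]
```

Call:
apply_moves:
  dr:
    - [0,0,-0.01]
    - [0,0,-0.02]
    - [0,0,-0.03]
    - [0,0,-0.04]
    - [0,0,-0.05]
    - [0,0,-0.06]
    - [0,0,-0.07]
    - [0,0,-0.08]
    - [0,0,-0.09]
    - [0,0,-0.1]
    - [0,0,-0.11]
    - [0,0,-0.111]
  offset:
    - [-0.02,-0.02,0]
    - [-0.06,-0.07,0]
    - [-0.11,-0.13,0]
    - [-0.16,-0.19,0]
    - [-0.21,-0.25,0]
    - [-0.26,-0.31,0]
    - [-0.31,-0.37,0]
    - [-0.37,-0.43,0]
    - [-0.42,-0.49,0]
    - [-0.47,-0.55,0]
    - [-0.51,-0.6,0]
    - [-0.533,-0.619,0]
  claw: [40,40,40,40,40,40,40,40,40,40,40,40]
  grip_force: 20

```text
time_s: 1.65
ee_pos: [0.4508, 0.053, 0.3039]
ee_rot: [0.0, 0.003, 1.0, -0.0]
wrist_force: [-0.9, 0.6, 0.0]
width: 0.0404
gripper_force: 0.0
```

Call:
apply_moves:
  dr:
    - [0,0,0]
    - [0,0,0]
  offset:
    - [0,0,0]
    - [0,0,0]
  claw: [40,40]

```text
time_s: 1.9
ee_pos: [0.4494, 0.0577, 0.3036]
ee_rot: [-0.0, -0.0, 1.0, 0.0]
wrist_force: [-0.6, 0.2, -0.9]
width: 0.0403
gripper_force: 0.0
```

```bash
python3 - <<'E'
from h import *
s=observe(); c=cam("wrist",s); im=grab_frame("wrist"); cv2.imwrite("pics/w1.png",im)
print(s["ee_pos"],s["ee_rot"],s["width"],s["time_s"],s["wrist_force"])
print(proj(c,[[.4495,.056,0],[.6147,-.252,0],[.43,-.053,0]]))
E
python3 go.py .45 .056 .3
```

```text
[0.44942661 0.05771726 0.30363641] [-4.74696262e-04 -1.29381510e-04  9.99999858e-01  2.05902283e-04] 0.04031536608175964 1.9 [-0.62320367  0.1846713  -0.94768466]
[[314.71189801 202.8628745 ]
 [ 60.3682629  338.15988503]
 [208.03879349 184.33389837]]
off [-0.0008 -0.0025  0.0046] dr [ 0.0002 -0.0004  0.0006] t 1.95
```

View pics/w1.png

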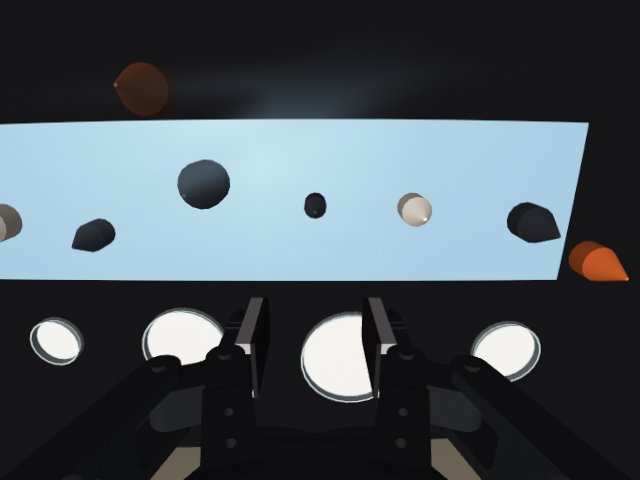

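The wrist view agrees with the map: dark cones at (315,206) #1, (95,235) #2, (533,222) #3 and (204,184) #4, with dishes along the row below.

```bash
python3 - <<'E'
from h import *
s=observe(); c=cam("wrist",s); im=cv2.imread("pics/w1.png"); g=im.max(2)
for k,uv in {1:(315,206),2:(95,235),3:(533,222),4:(204,184)}.items():
    uv,a=blob(g<130,uv); q,am=fit(c,uv,lambda x,y:cone(x,y,*CONE[k])); print("dark",k,uv.round(1),a,q.round(4),round(am))
for k,uv in {1:(57,341),2:(505,351)}.items():
    uv,a=blob(im.min(2)>200,uv); q,am=fit(c,uv,lambda x,y:circ(x,y,DR[k],.003)); print("dish",k,uv.round(1),a,q.round(4),round(am))
# pad tip estimate
T=camera_params("wrist"); K=T["camera_matrix"]
for z in(.06,.066,.073):
    print(z,cv2.projectPoints(np.float64([[[-.011,-.02,z]],[[.011,-.02,z]],[[.011,.02,z]]]),cv2.Rodrigues(np.linalg.inv(T["tool_from_camera"])[:3,:3])[0],np.linalg.inv(T["tool_from_camera"])[:3,3],K,T["distortion"])[0][:,0].round(0).tolist())
E
```

```text
dark 1 [314.8 205.2] 453 [0.4489 0.0564] 487
dark 2 [ 93.7 235.4] 1036 [ 0.4803 -0.1739] 1067
dark 3 [532.2 223. ] 1596 [0.4664 0.2793] 1616
dark 4 [203.3 183.8] 1989 [ 0.4275 -0.0531] 2066
dish 1 [ 57.2 340.3] 1106 [ 0.6167 -0.2543] 1314
dish 2 [506.8 348.7] 2021 [0.6267 0.2866] 2521
0.06 [[270.0, 354.0], [268.0, 307.0], [368.0, 307.0]]
0.066 [[272.0, 345.0], [269.0, 300.0], [367.0, 300.0]]
0.073 [[273.0, 336.0], [271.0, 292.0], [364.0, 292.0]]
```

Call:
apply_moves:
  dr:
    - [0,0,0]
    - [0,0,0]
    - [0,0,0]
    - [0,0,0]
    - [0,0,0]
    - [0,0,0]
    - [0,0,0]
    - [0,0,0]
    - [0,0,0]
    - [0,0,0]
    - [0,0,0]
    - [0,0,0]
  offset:
    - [0,-0.001,0.03]
    - [0,-0.001,0.08]
    - [0,-0.001,0.13]
    - [0,-0.001,0.18]
    - [0,-0.001,0.22]
    - [0,-0.001,0.25]
    - [0,-0.001,0.265]
    - [0,-0.001,0.272]
    - [0,-0.001,0.272]
    - [0,-0.001,0.272]
    - [0,-0.001,0.272]
    - [0,-0.001,0.272]
  claw: [40,40,40,40,40,40,40,40,40,20,15,15]
  grip_force: 20

```text
time_s: 3.45
ee_pos: [0.4507, 0.0561, 0.0871]
ee_rot: [0.001, 0.0, 1.0, 0.0]
wrist_force: [-0.5, -0.3, 6.1]
width: 0.0209
gripper_force: 19.7
```

Call:
apply_moves:
  dr:
    - [0,0,0]
    - [0,0,0]
    - [0,0,0]
  offset:
    - [0,0,0]
    - [0,0,0]
    - [0,0,0]
  claw: [15,15,15]

```text
time_s: 3.82
ee_pos: [0.4507, 0.0561, 0.0871]
ee_rot: [0.001, 0.0, 1.0, 0.0]
wrist_force: [-1.5, 0.4, 6.1]
width: 0.0208
gripper_force: 19.7
```

```bash
python3 - <<'E'
from h import *
s=observe(); print(s["ee_pos"],s["width"],s["gripper_force"],s["wrist_force"]); cv2.imwrite("pics/w2.png",grab_frame("wrist"))
E
```

```text
[0.450679   0.05611159 0.08712304] 0.020840596188888266 19.675820793418097 [-1.54543191  0.44673414  6.11406988]
```

View pics/w2.png

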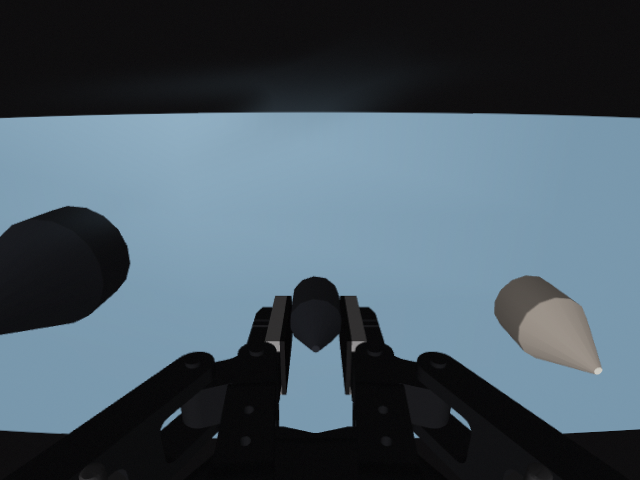

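Cone 1 (315,315) sits between the pads. I'll lift it and view all the dishes from above.

Call:
apply_moves:
  dr:
    - [0,0,0]
    - [0,0,0]
    - [0,0,0]
    - [0,0,0]
    - [0,0,0]
    - [0,0,0]
    - [0,0,0]
    - [0,0,0]
    - [0,0,0]
    - [0,0,0]
    - [0,0,0]
    - [0,0,0]
  offset:
    - [0,0,-0.01]
    - [0,0,-0.04]
    - [0,0,-0.09]
    - [0,0,-0.14]
    - [0,0,-0.19]
    - [-0.02,-0.01,-0.23]
    - [-0.06,-0.02,-0.26]
    - [-0.11,-0.03,-0.271]
    - [-0.16,-0.04,-0.271]
    - [-0.2,-0.05,-0.271]
    - [-0.224,-0.05,-0.271]
    - [-0.224,-0.05,-0.271]
  claw: [15,15,15,15,15,15,15,15,15,15,15,15]

```text
time_s: 5.38
ee_pos: [0.6297, 0.0156, 0.3028]
ee_rot: [-0.0, 0.001, 1.0, 0.0]
wrist_force: [0.0, -0.0, -0.5]
width: 0.0207
gripper_force: 19.6
```

Call:
apply_moves:
  dr:
    - [0,0,0]
    - [0,0,0]
  offset:
    - [0,0,0]
    - [0,0,0]
  claw: [15,15]

```text
time_s: 5.62
ee_pos: [0.6284, 0.016, 0.3033]
ee_rot: [-0.0, 0.0, 1.0, 0.0]
wrist_force: [0.7, -0.9, -0.6]
width: 0.0204
gripper_force: 19.6
```

```bash
python3 - <<'E'
from h import *
s=observe(); print(s["ee_pos"],s["ee_rot"].round(4),s["width"],s["gripper_force"],s["wrist_force"]); c=cam("wrist",s); im=grab_frame("wrist");cv2.imwrite("pics/w3.png",im)
D={1:(.6157,-.2534),2:(.628,.284),3:(.6206,-.0955),4:(.6356,.0994)}
for k,(x,y) in D.items():
    uv,a=blob(im.min(2)>200,proj(c,[[x,y,.003]])[0]); q,am=fit(c,uv,lambda x,y:circ(x,y,DR[k],.003)); print("dish",k,uv.round(1),a,q.round(4),round(am))
E
```

```text
[0.62839392 0.01596713 0.30329658] [-2.e-04  2.e-04  1.e+00  0.e+00] 0.02042437119900532 19.632885141618317 [ 0.73987971 -0.90415279 -0.62664141]
dish 1 [ 57.9 191.1] 1832 [ 0.6146 -0.2537] 2038
dish 2 [570.3 203.4] 3440 [0.6286 0.2833] 3689
dish 3 [207.8 193.6] 6524 [ 0.6197 -0.0952] 6627
dish 4 [396.1 206.7] 9295 [0.6344 0.0982] 9468
```

View pics/w3.png

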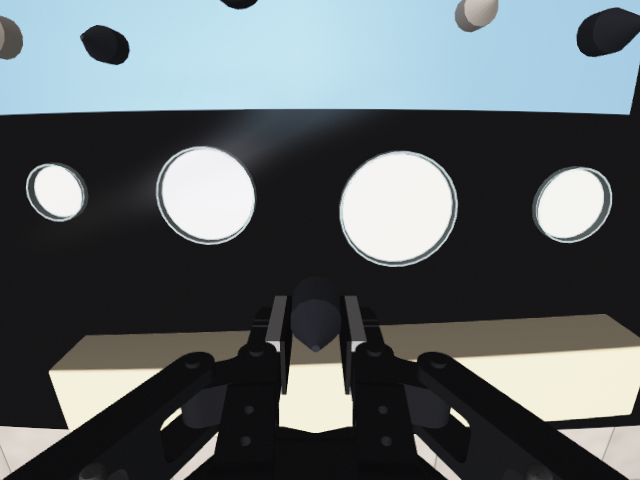

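```bash
python3 - <<'E'
from h import *
p=camera_params("wrist"); K,d=p["camera_matrix"],p["distortion"]; T=np.linalg.inv(p["tool_from_camera"])
P=lambda X:cv2.projectPoints(np.float64(X).reshape(-1,1,3),cv2.Rodrigues(T[:3,:3])[0],T[:3,3],K,d)[0][:,0]
im=cv2.imread("pics/w3.png")
for zb in(.083,.087,.091):
  for dx in(0,.0017): print(zb,dx,"base",P([dx+.011,0,zb])[0,1].round(1),"edge24",P([dx+.011,0,zb-.024])[0,1].round(1),"tip",P([dx,0,zb-.042])[0,1].round(1),"halfw base",(P([[dx,.011,zb],[dx,-.011,zb]])[:,0]@[1,-1]).round(1),'edge w',(P([[dx,.011,zb-.024],[dx,-.011,zb-.024]])[:,0]@[1,-1]).round(1))
print("padtip",[P([[.011,-.0105,z],[-.011,-.0105,z]]).round(1).tolist() for z in(.069,.073,.077)])
cr=im[260:370,260:370].astype(float); cr=np.clip(cr*2.2+20,0,255).astype(np.uint8)
cv2.imwrite("pics/c3.png",cv2.resize(cr,None,fx=5,fy=5,interpolation=cv2.INTER_CUBIC))
E
```

```text
0.083 0 base 282.4 edge24 308.0 tip 359.6 halfw base 47.3 edge w 54.5
0.083 0.0017 base 279.0 edge24 304.1 tip 355.6 halfw base 47.5 edge w 54.7
0.087 0 base 278.8 edge24 303.2 tip 352.9 halfw base 46.3 edge w 53.2
0.087 0.0017 base 275.5 edge24 299.4 tip 349.0 halfw base 46.5 edge w 53.4
0.091 0 base 275.4 edge24 298.6 tip 346.6 halfw base 45.3 edge w 51.9
0.091 0.0017 base 272.1 edge24 294.9 tip 342.7 halfw base 45.5 edge w 52.1
padtip [[[292.9, 296.4], [293.9, 341.5]], [[293.4, 292.2], [294.4, 336.4]], [[293.9, 288.1], [294.9, 331.6]]]
```

View pics/c3.png

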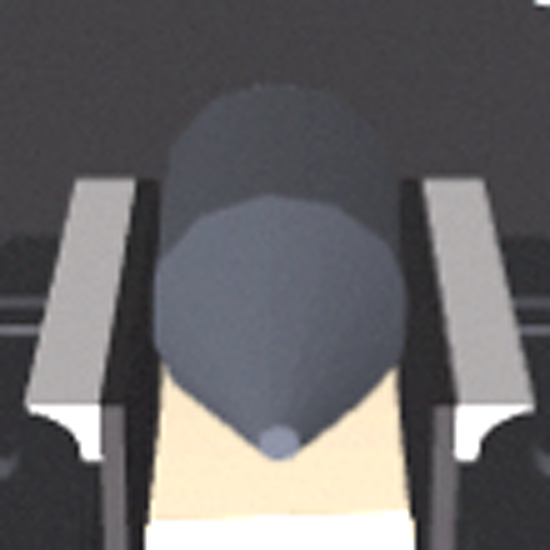

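Call:
apply_moves:
  dr:
    - [0,0,0]
    - [0,0,0]
    - [0,0,0]
    - [0,0,0]
    - [0,0,0]
    - [0,0,0]
    - [0,0,0]
    - [0,0,0]
    - [0,0,0]
    - [0,0,0]
    - [0,0,0]
    - [0,0,0]
  offset:
    - [0.005,-0.02,0]
    - [0.01,-0.06,0]
    - [0.0155,-0.12,0]
    - [0.0155,-0.18,0]
    - [0.0155,-0.24,0]
    - [0.0155,-0.29,0.03]
    - [0.0155,-0.32,0.07]
    - [0.0155,-0.337,0.12]
    - [0.0155,-0.337,0.17]
    - [0.0155,-0.337,0.2]
    - [0.0155,-0.337,0.215]
    - [0.0155,-0.337,0.215]
  claw: [15,15,15,15,15,15,15,15,15,15,15,15]

```text
time_s: 7.18
ee_pos: [0.6159, -0.2543, 0.1307]
ee_rot: [-0.001, 0.001, 1.0, 0.0]
wrist_force: [0.1, -0.6, -0.8]
width: 0.0205
gripper_force: 19.6
```

```bash
python3 go.py .616 -.2535 .0905; python3 - <<'E'
from h import *
s=observe(); print(s["ee_pos"],s["width"],s["wrist_force"]);c=cam("wrist",s)
im=grab_frame("wrist");cv2.imwrite("pics/w4.png",im)
print(proj(c,circ(.615,-.2535,.03,.012))[::15].round(0).tolist(),proj(c,circ(.615,-.2535,.0275,.003))[::15].round(0).tolist())
E
```

```text
off [-0.0002  0.001   0.0503] dr [ 0.     -0.0006 -0.0006] t 7.175
[ 0.6159092  -0.25428136  0.1307038 ] 0.020478833908364948 [ 0.0885939  -0.56157345 -0.79344099]
[[319.0, 320.0], [373.0, 272.0], [319.0, 220.0], [265.0, 272.0]] [[319.0, 309.0], [366.0, 266.0], [319.0, 220.0], [271.0, 266.0]]
```

View pics/w4.png

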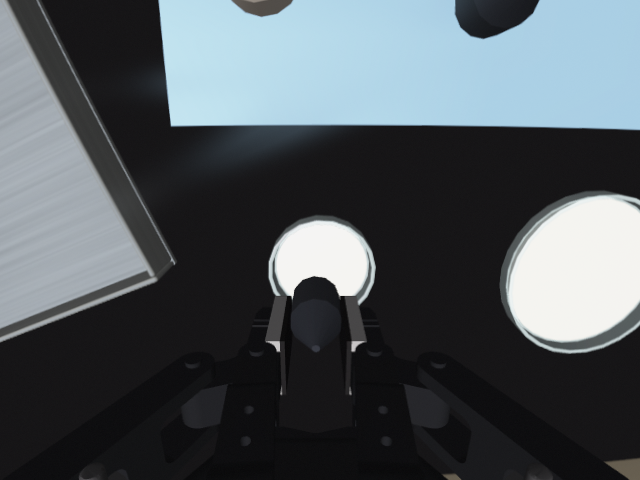

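Dish 1's rim spans u 269–375 with its top at v 217, about 1.6 mm off my prediction. I'll correct and lower the cone.

Call:
apply_moves:
  dr:
    - [0,0,0]
    - [0,0,0]
    - [0,0,0]
    - [0,0,0]
    - [0,0,0]
    - [0,0,0]
    - [0,0,0]
    - [0,0,0]
  offset:
    - [0.0015,0.003,0.01]
    - [0.0015,0.003,0.025]
    - [0.0015,0.003,0.036]
    - [0.0015,0.003,0.042]
    - [0.0015,0.003,0.046]
    - [0.0015,0.003,0.049]
    - [0.0015,0.003,0.05]
    - [0.0015,0.003,0.05]
  claw: [15,15,15,15,15,15,15,15]

```text
time_s: 8.22
ee_pos: [0.6155, -0.2514, 0.0912]
ee_rot: [0.0, 0.0, 1.0, -0.0]
wrist_force: [1.0, 0.9, -1.1]
width: 0.0204
gripper_force: 19.6
```

```bash
python3 - <<'E'
from h import *
s=observe(); print(s["ee_pos"],s["width"],s["wrist_force"]);c=cam("wrist",s)
im=grab_frame("wrist")
cr=im[190:350,230:420]; cv2.imwrite("pics/w5.png",cv2.resize(cr,None,fx=4,fy=3.75,interpolation=cv2.INTER_CUBIC)[:600])
print(proj(c,circ(.6137,-.252,.03,.012))[::15].round(0).tolist(),proj(c,circ(.6137,-.252,.011,.003))[::15].round(0).tolist())
E
```

```text
[ 0.61549518 -0.25141049  0.09122059] 0.020355825050371604 [ 1.02944646  0.93752989 -1.13230248]
[[316.0, 360.0], [382.0, 304.0], [316.0, 242.0], [250.0, 304.0]] [[316.0, 316.0], [339.0, 295.0], [316.0, 274.0], [293.0, 295.0]]
```

View pics/w5.png

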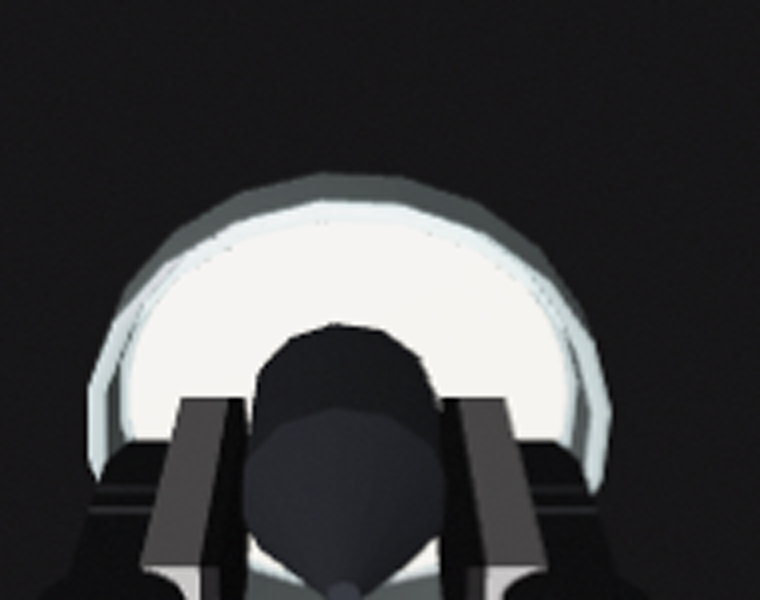

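Call:
apply_moves:
  dr:
    - [0,0,0]
    - [0,0,0]
    - [0,0,0]
    - [0,0,0]
    - [0,0,0]
  offset:
    - [0.0012,0.0007,0]
    - [0.0012,0.0007,0.0007]
    - [0.0012,0.0007,0.0012]
    - [0.0012,0.0007,0.0014]
    - [0.0012,0.0007,0.0014]
  claw: [15,15,15,15,15]

```text
time_s: 8.9
ee_pos: [0.6145, -0.2508, 0.0903]
ee_rot: [0.0, 0.0, 1.0, 0.0]
wrist_force: [-0.6, 0.5, 4.4]
width: 0.0206
gripper_force: 19.9
```

Call:
apply_moves:
  dr:
    - [0,0,0]
    - [0,0,0]
    - [0,0,0]
    - [0,0,0]
    - [0,0,0]
    - [0,0,0]
    - [0,0,0]
    - [0,0,0]
    - [0,0,0]
    - [0,0,0]
  offset:
    - [0,0,0]
    - [0,0,0]
    - [0,0,0]
    - [0,0,0]
    - [0,0,-0.01]
    - [0,0,-0.03]
    - [0,0,-0.07]
    - [0,0,-0.11]
    - [0,0,-0.13]
    - [0,0,-0.13]
  claw: [24,28,34,38,38,38,38,38,38,38]

```text
time_s: 10.15
ee_pos: [0.6153, -0.2512, 0.196]
ee_rot: [0.002, 0.0, 1.0, -0.001]
wrist_force: [0.1, -0.2, -0.9]
width: 0.0383
gripper_force: 0.0
```

```bash
cat > look.py <<'E'
from h import *
# centre of paper by white blob seen by wrist around cone and cone silhouette, cone k in dish
import sys
k=int(sys.argv[1]); x,y=map(float,sys.argv[2:4])
s=observe(); c=cam("wrist",s); im=grab_frame("wrist"); cv2.imwrite(f"pics/l{k}_{s['time_s']:.1f}.png",im)
print(s["ee_pos"].round(4),s["time_s"])
g=im.min(2)>120
u=proj(c,[[x,y,.003]])[0]
uv,a=blob(~g,proj(c,[[x,y,.02]])[0]); print("cone",a,fit(c,uv,lambda x,y:cone(x,y,*CONE[k])))
n,l,st,ce=cv2.connectedComponentsWithStats((im.min(2)>120).astype(np.uint8))
j=min(range(1,n),key=lambda i:np.hypot(*(ce[i]-u))+(st[i,4]<300)*1e3)
h=cv2.convexHull(np.argwhere(l==j)[:,::-1].astype(np.float32)); m=cv2.moments(h)
print("dish rim",m["m00"],fit(c,np.r_[m["m10"]/m["m00"],m["m01"]/m["m00"]],lambda x,y:circ(x,y,DR[k]+.0025,.012)))
E
python3 look.py 1 .6137 -.252; python3 go.py .48 -.174 .2; ls -t pics|head -1
```

```text
[ 0.6153 -0.2512  0.196 ] 10.15
cone 937 (array([ 0.61309902, -0.25174224]), 1003.985968666384)
dish rim 5013.5 (array([ 0.61373258, -0.25189382]), 5166.778574907687)
off [ 0.1682  0.0958 -0.0072] dr [-0.0001  0.0004 -0.0004] t 10.2
l1_10.2.png
```

Call:
apply_moves:
  dr:
    - [0,0,0]
    - [0,0,0]
    - [0,0,0]
    - [0,0,0]
    - [0,0,0]
    - [0,0,0]
    - [0,0,0]
  offset:
    - [0.02,0.01,0]
    - [0.06,0.03,0]
    - [0.1,0.055,0]
    - [0.14,0.08,0]
    - [0.16,0.09,0]
    - [0.1686,0.0965,0]
    - [0.1686,0.0965,0]
  claw: [50,50,50,50,50,50,50]

```text
time_s: 11.08
ee_pos: [0.4794, -0.1732, 0.1934]
ee_rot: [-0.0, 0.0, 1.0, 0.0]
wrist_force: [0.2, 0.4, -0.4]
width: 0.0497
gripper_force: 0.0
```

```bash
cat > lc.py <<'E'
from h import *
import sys
k=int(sys.argv[1]); x,y=map(float,sys.argv[2:4])
s=observe(); c=cam("wrist",s); im=grab_frame("wrist"); cv2.imwrite(f"pics/c{k}_{s['time_s']:.1f}.png",im)
uv,a=blob(im.max(2)<130,proj(c,[[x,y,.02]])[0]); q,am=fit(c,uv,lambda x,y:cone(x,y,*CONE[k])); print(s["ee_pos"].round(4),a,am,q.round(4))
print(np.round((np.r_[q,float(sys.argv[4])]-s["ee_pos"])*[-1,1,-1]/.8,4))
E
python3 lc.py 2 .4804 -.174 .083
```

```text
[ 0.4794 -0.1732  0.1934] 1693 1744.7417157627642 [ 0.4802 -0.1733]
[-1.00e-03 -1.00e-04  1.38e-01]
```

Call:
apply_moves:
  dr:
    - [0,0,0]
    - [0,0,0]
    - [0,0,0]
    - [0,0,0]
    - [0,0,0]
    - [0,0,0]
    - [0,0,0]
    - [0,0,0]
    - [0,0,0]
    - [0,0,0]
    - [0,0,0]
  offset:
    - [-0.001,0,0.02]
    - [-0.001,0,0.06]
    - [-0.001,0,0.1]
    - [-0.001,0,0.125]
    - [-0.001,0,0.135]
    - [-0.001,0,0.138]
    - [-0.001,0,0.138]
    - [-0.001,0,0.138]
    - [-0.001,0,0.138]
    - [-0.001,0,0.138]
    - [-0.001,0,0.138]
  claw: [50,50,50,50,50,50,50,32,25,22,22]

```text
time_s: 12.5
ee_pos: [0.481, -0.1737, 0.0844]
ee_rot: [0.001, 0.0, 1.0, -0.0]
wrist_force: [-0.8, -0.4, 7.5]
width: 0.0287
gripper_force: 19.8
```

Call:
apply_moves:
  dr:
    - [0,0,0]
    - [0,0,0]
  offset:
    - [0,0,0]
    - [0,0,0]
  claw: [22,22]

```text
time_s: 12.75
ee_pos: [0.481, -0.1737, 0.0844]
ee_rot: [0.001, 0.0, 1.0, -0.0]
wrist_force: [-1.1, -0.5, 5.8]
width: 0.0292
gripper_force: 19.8
```

Call:
apply_moves:
  dr:
    - [0,0,0]
    - [0,0,0]
    - [0,0,0]
    - [0,0,0]
    - [0,0,0]
    - [0,0,0]
    - [0,0,0]
    - [0,0,0]
    - [0,0,0]
    - [0,0,0]
    - [0,0,0]
    - [0,0,0]
  offset:
    - [0,0,-0.01]
    - [0,0,-0.04]
    - [0,0,-0.09]
    - [-0.02,0.02,-0.13]
    - [-0.05,0.07,-0.145]
    - [-0.08,0.13,-0.145]
    - [-0.11,0.2,-0.145]
    - [-0.14,0.27,-0.145]
    - [-0.16,0.34,-0.145]
    - [-0.18,0.41,-0.145]
    - [-0.185,0.48,-0.145]
    - [-0.185,0.53,-0.145]
  claw: [22,22,22,22,22,22,22,22,22,22,22,22]

```text
time_s: 14.25
ee_pos: [0.6281, 0.254, 0.1996]
ee_rot: [-0.0, -0.001, 1.0, 0.001]
wrist_force: [-0.1, -0.5, -0.8]
width: 0.029
gripper_force: 19.9
```

```bash
python3 go.py .6293 .284 .13;python3 -c "
from workcell import *
s=observe();print(s['joints'].round(2),s['width'])"
```

```text
off [-0.0016  0.0374  0.0871] dr [ 0.0006 -0.0002  0.0009] t 14.25
[-0.4   0.62 -0.03  1.57  0.02  0.95  1.13] 0.028968641079701964
```

Call:
apply_moves:
  dr:
    - [0,0,0]
    - [0,0,0]
    - [0,0,0]
    - [0,0,0]
    - [0,0,0]
    - [0,0,0]
  offset:
    - [0,0.02,0.02]
    - [0,0.035,0.05]
    - [0,0.042,0.075]
    - [0,0.042,0.088]
    - [0,0.042,0.088]
    - [0,0.042,0.088]
  claw: [22,22,22,22,22,22]

```text
time_s: 15.0
ee_pos: [0.6296, 0.2832, 0.1298]
ee_rot: [0.001, 0.001, 1.0, 0.0]
wrist_force: [0.9, 0.1, -1.1]
width: 0.0291
gripper_force: 19.9
```

```bash
cat > ld.py <<'E'
from h import *
import sys
# fit visible rim/paper contour of dish k near x,y ; prints dish centre
k=int(sys.argv[1]); x,y=map(float,sys.argv[2:4])
s=observe(); c=cam("wrist",s); im=grab_frame("wrist"); cv2.imwrite(f"pics/d{k}_{s['time_s']:.1f}.png",im)
print(s["ee_pos"].round(4),s["time_s"],s["width"])
n,l,st,ce=cv2.connectedComponentsWithStats((im.min(2)>100).astype(np.uint8))
u=proj(c,[[x-DR[k]*.6,y,.003]])[0].astype(int); j=l[u[1],u[0]]; print("seed",u,j,st[j])
# outer rim points: leftmost/rightmost per row and topmost per column, above row limit
m=(l==j); pts=[]
for col in np.where(m.any(0))[0]: pts.append((col,np.argmax(m[:,col])))
pts=np.float64(pts); pts=pts[pts[:,1]<290]
W=np.array([ray(c,p,.012) for p in pts])
f=least_squares(lambda q:np.hypot(*(W-q[:2]).T)-(DR[k]+.0025),[x,y],loss="soft_l1",f_scale=.0005)
f3=least_squares(lambda q:np.hypot(*(W-q[:2]).T)-q[2],[x,y,DR[k]],loss="soft_l1",f_scale=.0005)
print("rim",f.x.round(4),"free",f3.x.round(4),len(pts),np.abs(f.fun).mean())
E
python3 ld.py 2 .6285 .284
```

```text
[0.6296 0.2832 0.1298] 15.0 0.029070364370094963
seed [318 228] 3 [  245   201   143   107 10273]
rim [0.6285 0.2822] free [0.6281 0.2822 0.0396] 143 0.00014175820892218144
```

Call:
apply_moves:
  dr:
    - [0,0,0]
    - [0,0,0]
    - [0,0,0]
    - [0,0,0]
    - [0,0,0]
    - [0,0,0]
    - [0,0,0]
    - [0,0,0]
  offset:
    - [0.0005,-0.0012,0.01]
    - [0.0005,-0.0012,0.025]
    - [0.0005,-0.0012,0.037]
    - [0.0005,-0.0012,0.045]
    - [0.0005,-0.0012,0.05]
    - [0.0005,-0.0012,0.052]
    - [0.0005,-0.0012,0.053]
    - [0.0005,-0.0012,0.053]
  claw: [22,22,22,22,22,22,22,22]

```text
time_s: 16.05
ee_pos: [0.6286, 0.2832, 0.0875]
ee_rot: [0.0, 0.0, 1.0, 0.0]
wrist_force: [-2.2, -0.3, 3.4]
width: 0.0287
gripper_force: 20.2
```

Call:
apply_moves:
  dr:
    - [0,0,0]
  offset:
    - [0,0,0.0003]
  claw: [22]

```text
time_s: 16.18
ee_pos: [0.6287, 0.2832, 0.0875]
ee_rot: [0.0, 0.0, 1.0, 0.0]
wrist_force: [-2.9, -1.1, 7.7]
width: 0.0289
gripper_force: 20.5
```

Call:
apply_moves:
  dr:
    - [0,0,0]
    - [0,0,0]
    - [0,0,0]
    - [0,0,0]
    - [0,0,0]
    - [0,0,0]
    - [0,0,0]
    - [0,0,0]
    - [0,0,0]
    - [0,0,0]
  offset:
    - [0,0,0]
    - [0,0,0]
    - [0,0,0]
    - [0,0,0]
    - [0,0,-0.01]
    - [0,0,-0.03]
    - [0,0,-0.07]
    - [0,0,-0.11]
    - [0,0,-0.14]
    - [0,0,-0.14]
  claw: [31,35,41,46,50,50,55,55,55,55]

```text
time_s: 17.42
ee_pos: [0.6302, 0.2839, 0.2027]
ee_rot: [0.003, 0.0, 1.0, 0.001]
wrist_force: [0.8, 0.6, -0.5]
width: 0.0549
gripper_force: 0.0
```

```bash
python3 look.py 2 .6284 .2822; python3 lc.py 3 .4666 .279 .083
```

```text
[0.6302 0.2839 0.2027] 17.425
cone 1557 (array([0.62782782, 0.2818719 ]), 1634.1736520826817)
dish rim 8622.0 (array([0.62758357, 0.28206507]), 8822.501836115262)
[0.6292 0.2834 0.2007] 715 3921.885784726075 [0.4822 0.2779]
[ 0.1837 -0.0069  0.1471]
```

Call:
apply_moves:
  dr:
    - [0,0,0]
    - [0,0,0]
    - [0,0,0]
    - [0,0,0]
    - [0,0,0]
    - [0,0,0]
    - [0,0,0]
  offset:
    - [0.02,0,0]
    - [0.06,0,0]
    - [0.11,-0.003,0]
    - [0.16,-0.005,0]
    - [0.19,-0.005,0]
    - [0.203,-0.005,0]
    - [0.203,-0.005,0]
  claw: [55,55,55,55,55,55,55]

```text
time_s: 18.4
ee_pos: [0.4657, 0.2791, 0.1981]
ee_rot: [-0.0, 0.0, 1.0, -0.0]
wrist_force: [0.2, -0.2, -0.0]
width: 0.0551
gripper_force: 0.0
```

```bash
python3 lc.py 3 .4666 .279 .082
```

```text
[0.4657 0.2791 0.1981] 2432 2560.748167806538 [0.4666 0.2778]
[-0.0011 -0.0017  0.1452]
```

Call:
apply_moves:
  dr:
    - [0,0,0]
    - [0,0,0]
    - [0,0,0]
    - [0,0,0]
    - [0,0,0]
    - [0,0,0]
    - [0,0,0]
    - [0,0,0]
    - [0,0,0]
    - [0,0,0]
    - [0,0,0]
    - [0,0,0]
  offset:
    - [-0.001,-0.001,0.02]
    - [-0.001,-0.001,0.06]
    - [-0.001,-0.001,0.1]
    - [-0.001,-0.001,0.13]
    - [-0.001,-0.001,0.142]
    - [-0.001,-0.001,0.145]
    - [-0.001,-0.001,0.145]
    - [-0.001,-0.001,0.145]
    - [-0.001,-0.001,0.145]
    - [-0.001,-0.001,0.145]
    - [-0.001,-0.001,0.145]
    - [-0.001,-0.001,0.145]
  claw: [55,55,55,55,55,55,55,42,34,30,30,30]

```text
time_s: 19.95
ee_pos: [0.4674, 0.2787, 0.0835]
ee_rot: [0.001, 0.0, 1.0, 0.0]
wrist_force: [-0.3, -0.8, 5.6]
width: 0.0371
gripper_force: 20.1
```

Call:
apply_moves:
  dr:
    - [0,0,0]
  offset:
    - [0,0,0]
  claw: [30]

```text
time_s: 20.08
ee_pos: [0.4674, 0.2787, 0.0835]
ee_rot: [0.001, 0.0, 1.0, 0.0]
wrist_force: [-0.6, -0.6, 6.0]
width: 0.0368
gripper_force: 20.1
```

Call:
apply_moves:
  dr:
    - [0,0,0]
    - [0,0,0]
    - [0,0,0]
    - [0,0,0]
    - [0,0,0]
    - [0,0,0]
    - [0,0,0]
    - [0,0,0]
    - [0,0,0]
    - [0,0,0]
    - [0,0,0]
    - [0,0,0]
  offset:
    - [0,0,-0.01]
    - [0,0,-0.04]
    - [0,0,-0.09]
    - [-0.02,-0.02,-0.13]
    - [-0.05,-0.06,-0.145]
    - [-0.08,-0.12,-0.145]
    - [-0.11,-0.19,-0.145]
    - [-0.14,-0.26,-0.145]
    - [-0.17,-0.33,-0.145]
    - [-0.19,-0.39,-0.145]
    - [-0.192,-0.44,-0.145]
    - [-0.192,-0.468,-0.135]
  claw: [30,30,30,30,30,30,30,30,30,30,30,30]

```text
time_s: 21.58
ee_pos: [0.6202, -0.0998, 0.1912]
ee_rot: [0.001, 0.002, 1.0, -0.001]
wrist_force: [0.4, 0.3, -0.9]
width: 0.0368
gripper_force: 20.3
```

Call:
apply_moves:
  dr:
    - [0,0,0]
    - [0,0,0]
    - [0,0,0]
    - [0,0,0]
    - [0,0,0]
  offset:
    - [0,0,0.02]
    - [0,0,0.05]
    - [0,0,0.07]
    - [0,0,0.077]
    - [0,0,0.077]
  claw: [30,30,30,30,30]

```text
time_s: 22.2
ee_pos: [0.62, -0.0954, 0.1286]
ee_rot: [-0.0, -0.0, 1.0, 0.0]
wrist_force: [-0.1, -1.7, -0.1]
width: 0.0369
gripper_force: 20.3
```

```bash
python3 ld.py 3 .6202 -.0955
```

```text
[ 0.62   -0.0954  0.1286] 22.2 0.036939928916667725
seed [317 221] 2 [  227   185   181   128 14932]
rim [ 0.6204 -0.0956] free [ 0.62   -0.0956  0.0497] 181 0.0001450568616609779
```

Call:
apply_moves:
  dr:
    - [0,0,0]
    - [0,0,0]
    - [0,0,0]
    - [0,0,0]
    - [0,0,0]
    - [0,0,0]
    - [0,0,0]
    - [0,0,0]
  offset:
    - [-0.001,0,0.01]
    - [-0.001,0,0.025]
    - [-0.001,0,0.037]
    - [-0.001,0,0.045]
    - [-0.001,0,0.05]
    - [-0.001,0,0.052]
    - [-0.001,0,0.0525]
    - [-0.001,0,0.0525]
  claw: [30,30,30,30,30,30,30,30]

```text
time_s: 23.25
ee_pos: [0.6211, -0.0962, 0.0872]
ee_rot: [0.0, 0.0, 1.0, -0.0]
wrist_force: [-0.1, 0.3, -0.2]
width: 0.0372
gripper_force: 20.3
```

Call:
apply_moves:
  dr:
    - [0,0,0]
  offset:
    - [0,0,0.0004]
  claw: [30]

```text
time_s: 23.38
ee_pos: [0.6211, -0.0962, 0.0869]
ee_rot: [0.0, 0.0, 1.0, 0.0]
wrist_force: [1.3, -0.0, -0.6]
width: 0.0372
gripper_force: 20.3
```

Call:
apply_moves:
  dr:
    - [0,0,0]
    - [0,0,0]
  offset:
    - [0,0,0.0006]
    - [0,0,0.0008]
  claw: [30,30]

```text
time_s: 23.62
ee_pos: [0.6211, -0.0962, 0.0866]
ee_rot: [0.0, 0.0, 1.0, -0.0]
wrist_force: [-1.6, 0.9, 6.5]
width: 0.0367
gripper_force: 20.8
```

In contact, so I'll release.

Call:
apply_moves:
  dr:
    - [0,0,0]
    - [0,0,0]
    - [0,0,0]
    - [0,0,0]
    - [0,0,0]
    - [0,0,0]
    - [0,0,0]
    - [0,0,0]
    - [0,0,0]
    - [0,0,0]
  offset:
    - [0,0,0]
    - [0,0,0]
    - [0,0,0]
    - [0,0,0]
    - [0,0,-0.01]
    - [0,0,-0.03]
    - [0,0,-0.07]
    - [0,0,-0.11]
    - [0,0,-0.14]
    - [0,0,-0.14]
  claw: [39,43,49,54,58,60,62,62,62,62]

```text
time_s: 24.88
ee_pos: [0.6228, -0.0964, 0.2017]
ee_rot: [0.003, 0.0, 1.0, -0.0]
wrist_force: [0.2, -0.4, -0.8]
width: 0.0621
gripper_force: 0.0
```

```bash
python3 look.py 3 .6203 -.0956; python3 go.py .4276 -.053 .199
```

```text
[ 0.6228 -0.0964  0.2017] 24.875
cone 2434 (array([ 0.6201583 , -0.09719119]), 2512.414780189749)
dish rim 13668.0 (array([ 0.61922451, -0.09546624]), 13930.561713642091)
off [0.2427 0.0539 0.0003] dr [-0.0002  0.0017 -0.0004] t 24.925
```

Call:
apply_moves:
  dr:
    - [0,0,0]
    - [0,0,0]
    - [0,0,0]
    - [0,0,0]
    - [0,0,0]
    - [0,0,0]
    - [0,0,0]
    - [0,0,0]
  offset:
    - [0.02,0.005,0]
    - [0.06,0.015,0]
    - [0.11,0.025,0]
    - [0.16,0.04,0]
    - [0.2,0.05,0]
    - [0.23,0.054,0]
    - [0.242,0.054,0]
    - [0.242,0.054,0]
  claw: [64,64,64,64,64,64,64,64]

```text
time_s: 25.92
ee_pos: [0.4272, -0.053, 0.1978]
ee_rot: [-0.0, 0.0, 1.0, -0.0]
wrist_force: [0.2, -0.5, -0.4]
width: 0.0639
gripper_force: 0.0
```

```bash
python3 lc.py 4 .4276 -.053 .0815
```

```text
[ 0.4272 -0.053   0.1978] 3533 3631.8737555490807 [ 0.4278 -0.0532]
[-0.0007 -0.0003  0.1454]
```

Call:
apply_moves:
  dr:
    - [0,0,0]
    - [0,0,0]
    - [0,0,0]
    - [0,0,0]
    - [0,0,0]
    - [0,0,0]
    - [0,0,0]
    - [0,0,0]
    - [0,0,0]
    - [0,0,0]
    - [0,0,0]
    - [0,0,0]
  offset:
    - [-0.001,0,0.02]
    - [-0.001,0,0.06]
    - [-0.001,0,0.1]
    - [-0.001,0,0.13]
    - [-0.001,0,0.142]
    - [-0.001,0,0.145]
    - [-0.001,0,0.145]
    - [-0.001,0,0.145]
    - [-0.001,0,0.145]
    - [-0.001,0,0.145]
    - [-0.001,0,0.145]
    - [-0.001,0,0.145]
  claw: [64,64,64,64,64,64,64,50,42,38,38,38]

```text
time_s: 27.48
ee_pos: [0.4288, -0.0528, 0.0828]
ee_rot: [0.001, 0.0, 1.0, -0.0]
wrist_force: [-1.4, -0.2, 6.7]
width: 0.0449
gripper_force: 19.9
```

Call:
apply_moves:
  dr:
    - [0,0,0]
  offset:
    - [0,0,0]
  claw: [38]

```text
time_s: 27.6
ee_pos: [0.4288, -0.0528, 0.0828]
ee_rot: [0.001, 0.0, 1.0, -0.0]
wrist_force: [-1.2, -0.4, 6.0]
width: 0.0447
gripper_force: 19.9
```

Call:
apply_moves:
  dr:
    - [0,0,0]
    - [0,0,0]
    - [0,0,0]
    - [0,0,0]
    - [0,0,0]
    - [0,0,0]
    - [0,0,0]
    - [0,0,0]
    - [0,0,0]
    - [0,0,0]
    - [0,0,0]
    - [0,0,0]
  offset:
    - [0,0,-0.01]
    - [0,0,-0.04]
    - [0,0,-0.09]
    - [-0.02,0.01,-0.13]
    - [-0.06,0.04,-0.145]
    - [-0.12,0.08,-0.145]
    - [-0.18,0.13,-0.145]
    - [-0.23,0.17,-0.145]
    - [-0.259,0.19,-0.13]
    - [-0.259,0.19,-0.1]
    - [-0.259,0.19,-0.07]
    - [-0.259,0.19,-0.059]
  claw: [38,38,38,38,38,38,38,38,38,38,38,38]

```text
time_s: 29.1
ee_pos: [0.6341, 0.0988, 0.1276]
ee_rot: [-0.002, 0.0, 1.0, -0.0]
wrist_force: [-0.0, -0.0, -0.8]
width: 0.0448
gripper_force: 20.9
```

Call:
apply_moves:
  dr:
    - [0,0,0]
    - [0,0,0]
  offset:
    - [0,0,0]
    - [0,0,0]
  claw: [38,38]

```text
time_s: 29.35
ee_pos: [0.6361, 0.099, 0.1304]
ee_rot: [0.001, 0.001, 1.0, 0.0]
wrist_force: [0.1, 0.5, -0.1]
width: 0.045
gripper_force: 20.9
```

```bash
python3 ld.py 4 .635 .099
```

```text
[0.6361 0.099  0.1304] 29.35 0.04498451629551928
seed [317 206] 2 [  209   162   216   154 21400]
rim [0.6351 0.0987] free [0.6348 0.0987 0.0598] 216 0.00014050470076902775
```

Call:
apply_moves:
  dr:
    - [0,0,0]
    - [0,0,0]
    - [0,0,0]
    - [0,0,0]
    - [0,0,0]
    - [0,0,0]
    - [0,0,0]
    - [0,0,0]
    - [0,0,0]
  offset:
    - [0,0,0.01]
    - [0,0,0.025]
    - [0,0,0.038]
    - [0,0,0.047]
    - [0,0,0.052]
    - [0,0,0.054]
    - [0,0,0.055]
    - [0,0,0.0555]
    - [0,0,0.0555]
  claw: [38,38,38,38,38,38,38,38,38]

```text
time_s: 30.52
ee_pos: [0.6354, 0.099, 0.086]
ee_rot: [0.0, 0.0, 1.0, -0.0]
wrist_force: [-3.7, -0.3, 5.9]
width: 0.0449
gripper_force: 21.5
```

Call:
apply_moves:
  dr:
    - [0,0,0]
  offset:
    - [0,0,0.0005]
  claw: [38]

```text
time_s: 30.65
ee_pos: [0.6355, 0.099, 0.0859]
ee_rot: [-0.0, 0.0, 1.0, -0.0]
wrist_force: [-4.5, -0.6, 11.0]
width: 0.0451
gripper_force: 21.8
```

Call:
apply_moves:
  dr:
    - [0,0,0]
    - [0,0,0]
    - [0,0,0]
    - [0,0,0]
    - [0,0,0]
    - [0,0,0]
    - [0,0,0]
    - [0,0,0]
    - [0,0,0]
    - [0,0,0]
    - [0,0,0]
    - [0,0,0]
  offset:
    - [0,0,0]
    - [0,0,0]
    - [0,0,0]
    - [0,0,0]
    - [0,0,-0.01]
    - [0,0,-0.03]
    - [0,0,-0.07]
    - [0,0,-0.12]
    - [0,0,-0.17]
    - [0,0,-0.22]
    - [0,0,-0.26]
    - [0,0,-0.27]
  claw: [47,51,57,62,65,65,65,65,65,65,65,65]

```text
time_s: 32.15
ee_pos: [0.6367, 0.0992, 0.3046]
ee_rot: [0.003, 0.0, 1.0, 0.001]
wrist_force: [-0.7, -0.3, 0.1]
width: 0.0649
gripper_force: 0.0
```

Call:
apply_moves:
  dr:
    - [0,0,0]
    - [0,0,0]
    - [0,0,0]
    - [0,0,0]
  offset:
    - [0,-0.03,0]
    - [0,-0.07,0]
    - [0,-0.1,0]
    - [0,-0.1,0]
  claw: [65,65,65,65]

```text
time_s: 32.65
ee_pos: [0.6349, 0.016, 0.2998]
ee_rot: [-0.001, 0.003, 1.0, -0.001]
wrist_force: [0.1, -0.7, -0.2]
width: 0.0647
gripper_force: 0.0
```

```bash
for a in "1 .6137 -.252" "2 .6284 .2822" "3 .6203 -.0956" "4 .635 .0987"; do python3 look.py $a; done; python3 -c "
from h import *
cv2.imwrite('pics/sEnd.png',grab_frame('scene'))"; ls -t pics|head -2
```

```text
[0.6349 0.016  0.2998] 32.65
cone 365 (array([ 0.63350508, -0.1238768 ]), 595.0261911308626)
dish rim 2642.5 (array([ 0.6141359 , -0.25017453]), 2595.826223507567)
[0.635  0.0183 0.2999] 32.7
cone 403 (array([0.66062267, 0.12596307]), 930.2085500797257)
dish rim 4576.5 (array([0.62780191, 0.28148096]), 4524.160248670727)
[0.6351 0.0199 0.3   ] 32.75
cone 1435 (array([ 0.62060551, -0.0983091 ]), 1490.3608435086207)
dish rim 7785.0 (array([ 0.61983172, -0.09519438]), 7915.598158220062)
[0.6351 0.0208 0.3   ] 32.8
cone 1927 (array([0.63454006, 0.09865227]), 1984.7549071433023)
dish rim 10986.5 (array([0.63446561, 0.09864654]), 11124.16371789109)
sEnd.png
l4_32.8.png
```

View pics/sEnd.png

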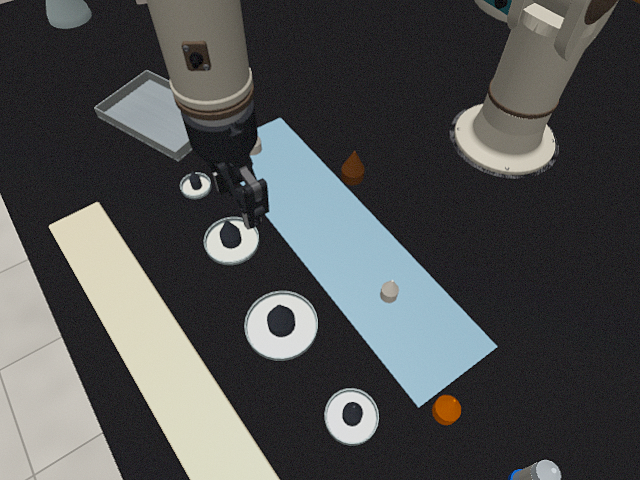

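```bash
python3 - <<'E'
from h import *
im=cv2.imread("pics/sEnd.png"); c=cam("scene")
for k,d in {1:(195,186),2:(351,417),3:(231,241),4:(281,326)}.items():
    n,l,st,ce=cv2.connectedComponentsWithStats((im.min(2)>190).astype(np.uint8))
    j=min((i for i in range(1,n) if st[i,4]>150),key=lambda i:np.hypot(*(ce[i]-d)))
    m=cv2.moments(cv2.convexHull(np.argwhere(l==j)[:,::-1].astype(np.float32)))
    q,_=fit(c,np.r_[m["m10"],m["m01"]]/m["m00"],lambda x,y:circ(x,y,DR[k],.003))
    uv,a=blob(im.max(2)<120,d); g,am=fit(c,uv,lambda x,y:cone(x,y,*CONE[k])); print(k,"dish",q.round(4),"cone",g.round(4),a,round(am),((g-q)*1e3).round(1))
s=observe();print(s["wrist_force"],s["time_s"])
E
```

```text
1 dish [ 0.6159 -0.2549] cone [0.6202 0.0577] 86 206 [  4.4 312.6]
2 dish [0.6304 0.2824] cone [0.6283 0.2812] 380 424 [-2.1 -1.2]
3 dish [ 0.6216 -0.0972] cone [0.6202 0.0579] 86 510 [ -1.4 155.1]
4 dish [0.6366 0.0982] cone [0.635  0.0955] 697 744 [-1.5 -2.7]
[ 0.99562066 -0.28725972  0.67373041] 32.9
```

```bash
python3 -c "
from workcell import *
print(job_done())"
```

```text
the job is handed in; nothing more can be done
None
```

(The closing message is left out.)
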